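# Stamp a sloping platen in the splash booth

### The job

Swing the splash booth's door wide open by its handle, then pick up the blue hand stamp by its wooden rib and bring it to the sloping white platen inside. Lay the stamp's rubber face flush on the platen, centred in the green square outline and square with it, the rib pointing up the slope, and press until the sprung platen has sunk about half of its travel. Finish while still gripping the stamp and holding it pressed there; do not disturb the goblet, the paint jar or the paint tube.

Things in the scene. Friction and masses are not known exactly. Their poses are not given: they have to be found in the camera images.
- booth: splash booth fixed to the table: plywood base 250 x 220 x 12 mm, open on top and at the back. Origin: centre of the front edge of its underside; its x points from the door into the booth, y to the left wing, z up. White side wings 110 mm high and 10 mm thick at y = +-105 mm (200 mm clear between them); the door closes the front; a 14 mm post 170 mm high stands at the front left corner. Booth turned by up to 0.2 rad
- guard (a joint): the booth's plywood door, 220 wide, 12 thick, 170 mm high, hinged on an upright axis at the front left (+y) corner: 0 shut (it may start slightly ajar), grows as the free right edge swings towards the robot and to the left, up to 1.9 rad. No latch, little friction; it stays where it is left. Wide open means past 1.2 rad
- guard_handle (a point): point on the door handle at the height to grip it, 137 mm above the table: an upright round steel bar 11 mm thick, from 71 to 168 mm above the table (the door's top edge is at 172 mm), standing 35 mm off the door's outer face, 130 mm from the hinge axis along the door. Two thin posts join it to the door. It can be pinched from above, with the fingers closing along the door's width. Axes at the door: y along the door towards the hinge, x from the handle into the door, z up
- guard_hinge (a point): point on the door's upright hinge axis, 87 mm above the table. Axes as the handle's
- print_mark (a point): centre of the green outline (66 mm square) on the top face of the white platen, a 120 x 120 x 8 mm plate inside the booth, sloping up away from the door. z is the outward normal of the face, y is level and points left, x points up the slope. The slope is 0.3 to 0.65 rad from level, different each time, and does not give way when pushed. The mark's centre is about 75 to 97 mm behind the booth's front edge, 79 to 97 mm above the table
- platen (a joint): how far the sprung platen has sunk straight into its board along its own normal, m: 0 to 0.016, spring 600 N/m (half travel 8 mm at about 5 N); about 0.5 mm from its own weight at the start. 4 to 12.5 mm counts as about half
- stamp: hand stamp lying face down on the table: square foot 60 x 60 x 16 mm (blue, black rubber face below), on it a pale wooden rib 44 long (along the stamp's x), 16 thick (along y), rising from 16 to 54 mm above the face. Origin: centre of the rubber face; z points up through the rib. 70 to 130 g. Either way round is right on the mark, with the rib pointing up the slope: the stamp's x along the mark's x
- goblet: green painted goblet, 128 mm tall, 80 mm across, standing at the right; origin under its foot. Bystander
- jar: blue paint jar with white cap, 75 mm tall, 60 mm across, standing at the left; origin under its base. Bystander
- tube: green paint tube lying flat, 95 x 32 x 22 mm, right of the booth; origin under its middle. Bystander
Not all that is in view belongs to the job. Leave any red or turquoise look-alike of the stamp alone.

How it is judged:
By the outcome, as a careful person would: the job done as asked, in the order asked, and still so for the second after the job is handed in, while the arm keeps its last pose, push and grip.
It also fails if it takes over 54 s, if anything falls off the work surface, if the arm or the gripper's body presses on something with over 40 N, if the wrist force passes 120 N, or if a joint passes its speed limit or range.

### The arm

A 6-joint arm with a two-finger parallel gripper is mounted at the origin on the work surface. World frame = base frame: x ahead of the robot, y to its left, z up, the work surface at z = 0. Lengths are in mm, angles in degrees, forces in N, time in s.
With the tool pointing down it reaches from about 300 to 850 mm from the base axis. Payload 4.2 kg.
Tool frame: the origin (TCP) lies on the centre line of the jaws, within the pads' length; the fingertips stand 14 mm ahead of it and the grasp point (between the pads) lies 5 mm behind it; z points along the fingers, y is the line along which they close (so a half turn about z gives the same grasp; the last joint's range is limited). The gripper opens to 91 mm and grips with 3 to 60 N. Pads are 32 mm wide; open, the fingers measure 118 mm over their backs; the gripper's body (76 mm by 178 mm) begins 60 mm behind the grasp point.
Start: joints at [-65.26, 18.312, 89.639, -0, 72.044, -1.146], TCP at [251.042, -517.32, 227.976] pointing down, gripper open.
Joint ranges: [-177.97, 177.97], [-48.28, 115.42], [12.27, 149.76], [-77.06, 257.06], [2.81, 150.46], [-146.56, 146.56]. Speed limits (degrees/s): [147.25, 147.25, 180, 180, 180, 180].

### API

Orientations are given as [roll, pitch, yaw] about the fixed x, y, z axes, in that order (R = Rz(yaw) Ry(pitch) Rx(roll)).
In Python, from workcell import env gives the robot as it stands.
- The arm moves only by the tool arm_command, never from a script. Its argument "motion" is a list of rows, each an object with "offset": the shift along the tool's x, y, z in m, a list of three; "spin": the turn about the tool's z in rad. In form: [{"offset": [tx, ty, tz], "spin": spin}, ...]. A call has 1 to 5 rows; each row shifts and turns the commanded pose from where the row before left it, along the tool's axes as they then stand; what a row does not reach is not made up. A row lasts 1/8 s, in which the tool goes at most 62.5 mm and 10.7 degrees, less where a joint would pass 70% of its speed; a pose out of reach is approached as far as the arm can. A call with a gripper value outside its range is refused whole. "jaw" is the finger opening in m, from 0 to 0.0912, set as the call begins (left out, the last holds). The fingers move at their own pace and stop on an object; "newtons" is the grip in N (left out, the last holds). Time passes only in rows, so rows that do not move let the fingers close. It gives the time, the measured TCP pose, the force, the opening and the grip force at its end, in the units of the state.
- env.state(): the state, without advancing time (a new reading comes with each control period).
- env.grab_frame(name): name is "scene" or "side" or "wrist"; returns (picture, depth): 420x560x3 uint8, blue, green, red; 420x560 float32, mm along the optical axis (not along the pixel's ray), 0 where there is no reading.
- env.camera_model(name): a dict with "fx", "fy", "cx", "cy" (pixels), "eye" and "rotation" of the camera in the world; the wrist camera has in their place "hand_eye" (4x4, takes a point from camera to tool coordinates, whose origin is the TCP and whose axes are the flange's). Camera axes: x right, y down, z forward; pixel columns grow to the right and rows downward; lengths in mm; the calibration is good to about 2 mm. A picture is of the moment at which its call begins: read the wrist's pose just before it. camera_model takes no time and is no camera call.
- env.job_done(): hands the job in; it is judged then, once.
Trained networks look in the newest picture that a camera, given by its name, has taken for a name from the list of things; names that differ only in an ending like _2 or _b are one class to them, and where a whole thing is asked for, a point or a joint stands for the part that bears it (a point fixed in the world has none). Each returns a list of dicts, best first, with "score" (0 to 1); they miss things now and then, are a little off and sometimes report something else, mostly with a low value. They report only what shows in the picture. A call takes as long as a camera call. They do not tell look-alikes from the thing itself.
- env.boxes_of(camera, target): "bbox" ([left, top, right, bottom] in pixels, round what is visible of it).
- env.pinpoint(camera, target): "location" ([column, row] in pixels: a listed point, or the origin of a listed thing).
The state is a dict: "time_s": time; "qpos": joint angles; "qvel": joint speeds; "effort": joint torques, N m; "ee_pos": TCP position; "ee_rot": TCP orientation; "force": force on the tool from outside, world axes, zero at the start; "torque": the same for the moment, N m; "gripper_width": finger opening in mm; "gripper_force": force on a finger pad.
Only numpy, scipy, OpenCV 4.12 (cv2) and the standard library are available. Lean on these libraries where they do the work, as an engineer would, in place of code of your own. Each camera call takes 0.05 s, during which the arm holds its last target. There are 200 camera calls.

## Working session

There is one attempt and no reset: what is moved stays moved. The work goes in short steps, Python scripts to look and compute and a tool call to move; the robot and the scene stay as the last step left them, time stands still between calls to the robot, and variables do not carry over. Pictures are saved under pics/ and viewed, at most 10 in all, crops included, and the job is handed in when it is done.

Besides the shell and the picture viewer there is one more tool, called as name(argument=value, ...), one argument or row to a line, values as JSON. arm_command: Moves the arm, as the interface text tells. Its arguments: {"type":"object","properties":{"motion":{"type":"array"},"jaw":{"type":"number"},"newtons":{"type":"number"}},"required":["motion"]}

```bash
ls; mkdir -p pics; cat > h.py <<'E'
import numpy as np, cv2
from scipy.spatial.transform import Rotation as R
from workcell import env
np.set_printoptions(precision=1,suppress=True)
def T():
    s=env.state(); t=np.eye(4); t[:3,:3]=R.from_euler('xyz',s['ee_rot'],degrees=True).as_matrix(); t[:3,3]=s['ee_pos']; return t
def cam(n,t=None):
    m=env.camera_model(n)
    if 'hand_eye' in m: X=(T() if t is None else t)@np.array(m['hand_eye'])
    else:
        X=np.eye(4); X[:3,:3]=np.array(m['rotation']).reshape(3,3); X[:3,3]=m['eye']
    return m,X
def world(mX,u,v,d):
    m,X=mX; u,v,d=map(np.asarray,(u,v,d))
    p=np.stack([(u-m['cx'])/m['fx']*d,(v-m['cy'])/m['fy']*d,d],-1); return p@X[:3,:3].T+X[:3,3]
def cloud(mX,D):
    v,u=np.mgrid[:D.shape[0],:D.shape[1]]; return world(mX,u,v,D)
def atz(mX,u,v,z):
    a=world(mX,u,v,1.);o=mX[1][:3,3]; return o+(a-o)*(z-o[2])/(a-o)[2]
E
python3 - <<'E'
from h import *
print(env.state())
for c in ['scene','side']:
    mx=cam(c); I,D=env.grab_frame(c); np.savez(f'{c}.npz',I=I,D=D); cv2.imwrite(f'pics/{c}.png',I)
    print(c,mx[0])
    for t in ['guard_handle','guard_hinge','print_mark','stamp','goblet','jar','tube','booth']:
        for r in env.pinpoint(c,t)[:3]:
            u,v=r['location']; ui,vi=int(round(u)),int(round(v))
            d=D[vi,ui] if 0<=vi<420 and 0<=ui<560 else 0
            print(t,round(r['score'],2),np.array([u,v]),world(mx,u,v,d) if d else None, atz(mx,u,v,0))
E
```

```text
pics
{'time_s': 0.0, 'qpos': array([-65.3,  18.3,  89.7,   0. ,  72. ,  -1.1]), 'qvel': array([ 0. ,  0.2,  0. ,  0.1, -0.1,  0. ]), 'effort': array([ -0. , -41.2, -23.2,   0.1,   0. ,  -0. ]), 'ee_pos': array([ 250.8, -516.9,  227.1]), 'ee_rot': array([-179.9,   -0. ,   25.9]), 'force': array([0.1, 0.1, 0.2]), 'torque': array([ 0.,  0., -0.]), 'gripper_force': 0.0, 'gripper_width': 90.94257102013243}Traceback (most recent call last):
  File "<stdin>", line 4, in <module>
  File "h.py", line 11, in cam
    X=np.eye(4); X[:3,:3]=np.array(m['rotation']).reshape(3,3); X[:3,3]=m['eye']
                          ~~~~~~~~~~~~~~~~~~~~~~~~~~~~~~~^^^^^
ValueError: cannot reshape array of size 3 into shape (3,3)
```

```bash
sed -i "s/X\[:3,:3\]=np.array(m\['rotation'\]).reshape(3,3)/X[:3,:3]=R.from_euler('xyz',m['rotation'],degrees=True).as_matrix()/" h.py
python3 - <<'E'
from h import *
for c in ['scene','side']:
    mx=cam(c); I,D=env.grab_frame(c); np.savez(f'{c}.npz',I=I,D=D); cv2.imwrite(f'pics/{c}.png',I)
    print(c,mx[0])
    for t in ['guard_handle','guard_hinge','print_mark','stamp','goblet','jar','tube','booth']:
        for r in env.pinpoint(c,t)[:3]:
            u,v=r['location']; ui,vi=int(round(u)),int(round(v))
            d=D[vi,ui] if 0<=vi<420 and 0<=ui<560 else 0
            print(t,round(r['score'],2),np.array([u,v]),world(mx,u,v,d) if d else None, atz(mx,u,v,0))
E
```

```text
scene {'fx': 379.670644605767, 'fy': 379.670644605767, 'cx': 282.16235616171565, 'cy': 213.93404155420157, 'eye': array([1254.6, -230.2,  942.6]), 'rotation': array([-139.4,    0.4,   70. ])}
guard_handle 0.88 [296.3 192.4] [557.4  61.4 155.4] [419.8 119.    0. ]
guard_hinge 0.67 [339.6 205.9] [614.1 176.4 111.9] [527.8 231.1   0. ]
guard_hinge 0.63 [169.3 295.9] [ 679.  -351.8   21.2] [ 665.8 -354.6    0. ]
print_mark 0.59 [318.3 240.5] [688.7  77.9  82.7] [634.3 107.6   0. ]
stamp 0.8 [204.1 240. ] [ 522.4 -222.7   15.9] [ 509.8 -222.5    0. ]
stamp 0.73 [161.  231.3] [ 454.3 -339.3   29.1] [ 428.8 -342.8    0. ]
stamp 0.57 [234.4 210.1] [ 437.6 -104.1   15.8] [ 423.7 -101.9    0. ]
goblet 0.63 [169.7 295.7] [ 679.7 -350.5   22.6] [ 665.6 -353.5    0. ]
jar 0.78 [403.1 204. ] [618.  408.6  34.5] [593.8 432.9   0. ]
tube 0.57 [215.5 281. ] [ 678.1 -223.7   22.4] [ 664.  -223.6    0. ]
booth 0.6 [306.  233.6] [640.7  61.2  63.5] [596.3  82.3   0. ]
side {'fx': 422.2238990714701, 'fy': 422.2238990714701, 'cx': 288.41514929563937, 'cy': 212.47846664496987, 'eye': array([249.6, 715.3, 927.9]), 'rotation': array([-136.4,   -0.6, -155.9])}
guard_handle 0.76 [282.8 218.7] [547.9  63.3 153. ] [606.8 -65.4   0. ]
guard_hinge 0.7 [246.8 264.6] [588.6 185.9  89.2] [624.7 129.6   0. ]
print_mark 0.97 [234.3 221. ] [691.2  66.1  81.8] [733.9   3.3   0. ]
stamp 0.8 [365.2 176.6] [ 434.  -329.5   19.7] [ 438.  -352.2    0. ]
stamp 0.61 [336.6 193.3] [ 492.8 -219.6   16.8] [ 497.3 -236.9    0. ]
goblet 0.58 [302.2 159.6] [ 654.  -325.6   17.6] [ 661.8 -345.8    0. ]
jar 0.69 [199.2 363.1] [574.5 433.6  49.8] [592.9 417.7   0. ]
tube 0.57 [294.1 179.2] [ 637.5 -219.1   21.7] [ 646.8 -241.5    0. ]
tube 0.53 [200.1 363.5] [571.7 434.1  51.3] [590.6 417.6   0. ]
booth 0.93 [262.3 254.5] [585.3 111.1  43.9] [602.   81.1  -0. ]
```

View pics/scene.png

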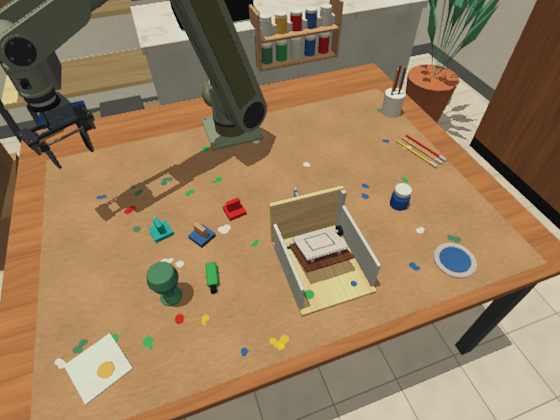

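View pics/side.png

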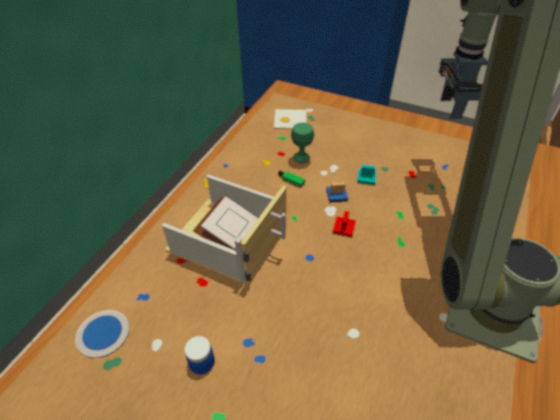

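```bash
cat > a.py <<'E'
from h import *
def plane(P):
    P=P.copy()
    for _ in range(5):
        c=P.mean(0);n=np.linalg.svd(P-c,full_matrices=False)[2][2];n*=np.sign(n[2]) if abs(n[2])>.2 else np.sign(-n[0]);r=(P-c)@n;k=abs(r)<max(2*r.std(),.8);P=P[k]
    return c,n,r.std(),len(P)
if __name__=='__main__':
  for c in ['scene','side']:
    z=np.load(c+'.npz');I,D=z['I'],z['D'];mx=cam(c);P=cloud(mx,D)
    hsv=cv2.cvtColor(I,cv2.COLOR_BGR2HSV)
    print(c,'table z',np.median(P[150:200,100:400,2]) if 0 else '')
    box=(P[...,0]>560)&(P[...,0]<830)&(P[...,1]>-60)&(P[...,1]<220)&(D>0)
    # platen: white, z 50..130, interior
    w=box&(hsv[...,1]<60)&(hsv[...,2]>120)
    lab=cv2.connectedComponentsWithStats(w.astype(np.uint8))
    for i in range(1,lab[0]):
        if lab[2][i,4]>60:
            q=P[lab[1]==i]; cc,n,s,k=plane(q); print('white',lab[2][i],cc,n,'std',s,k,'tilt',np.arccos(n[2]),'yaw(-n)',np.arctan2(-n[1],-n[0]),q.min(0),q.max(0))
    # blue foot
    near=(P[...,0]>440)&(P[...,0]<580)&(P[...,1]>-290)&(P[...,1]<-160)&(D>0)
    b=near&(hsv[...,0]>100)&(hsv[...,0]<125)&(hsv[...,1]>110)&(P[...,2]>6)
    q=P[b];print('blue',len(q),q.min(0),q.max(0)); t=q[(q[:,2]>12)&(q[:,2]<20)]; print(cv2.minAreaRect(t[:,:2].astype(np.float32)),np.median(t[:,2]))
    rib=near&(P[...,2]>40);q=P[rib];print('rib',len(q),q.mean(0) if len(q) else'',cv2.minAreaRect(q[:,:2].astype(np.float32)) if len(q)>3 else '',q[:,2].max() if len(q) else '')
    # door
    d=(P[...,2]>120)&(P[...,2]<178)&(P[...,0]>480)&(P[...,0]<640)&(P[...,1]>-80)&(P[...,1]<230)
    q=P[d];print('door pts',len(q),plane(q)); print(cv2.minAreaRect(q[:,:2].astype(np.float32)))
    top=P[d&(P[...,2]>165)]; print('top',len(top),cv2.minAreaRect(top[:,:2].astype(np.float32)),top.min(0),top.max(0))
    cv2.imwrite(f'pics/c_{c}.png',0*I)
  z=np.load('scene.npz')['I'][180:310,150:390];y=np.load('side.npz')['I'][165:285,155:375]
  a=cv2.resize(z,(720,390),interpolation=cv2.INTER_CUBIC)[:300];a=cv2.resize(z,(550,298),interpolation=2);b=cv2.resize(y,(550,300),interpolation=2)
  cv2.imwrite('pics/crop.png',np.vstack([a,b]))
E
python3 a.py
```

```text
scene table z 
white [342 205  38  60 276] [729.9 180.8 117. ] [-0.  -0.7  0.7] std 1.644659315490575 238 tilt 0.727649105482391 yaw(-n) 1.5423486536549373 [617.8 175.3 107.9] [830.  188.4 122.7]
white [ 273  223   76   68 1456] [700.8  72.9  89.3] [-0.4  0.   0.9] std 1.379694082664306 1022 tilt 0.397391349702945 yaw(-n) -0.010456286379256592 [591.8 -34.4  11.7] [829.2 179.3 121.7]
white [319 358  30  23 377] [ 800.6  161.9 -748.1] [0. 0. 1.] std 3.0972764637911463 331 tilt 0.018532662418710263 yaw(-n) -1.976394535750214 [ 769.5  103.1 -761.4] [ 829.9  219.6 -737.4]
white [284 369  39  26 533] [ 800.8   17.8 -748.9] [-0. -0.  1.] std 3.081343816115291 486 tilt 0.014812129944073698 yaw(-n) 0.009637061555533113 [ 769.6  -59.8 -759.1] [ 830.    96.5 -738.1]
blue 203 [ 463.4 -263.9    6.3] [ 534.  -189.7   53.4]
((499.0836486816406, -225.58355712890625), (57.528743743896484, 57.29385757446289), 27.859594345092773) 16.666458970110114
rib 91 [ 500.  -224.8   52. ] ((496.5768737792969, -225.16177368164062), (45.385650634765625, 16.60814666748047), 32.288028717041016) 58.36057882285888
door
[... 719 characters left out ...]
9.1 189.1 173.8]
blue 137 [ 459.8 -233.9    7.9] [ 528.9 -188.3   21.2]
((492.7084655761719, -218.2307891845703), (58.286163330078125, 50.734642028808594), 21.970468521118164) 16.49487618605599
rib 95 [ 493.7 -223.3   50.7] ((493.6661376953125, -225.3853302001953), (43.7138786315918, 21.70724868774414), 30.296098709106445) 57.878183099621424
door pts 1157 (array([586.2,  91.1, 153.8]), array([-1. ,  0. ,  0.1]), np.float64(2.170781768827747), 821)
((580.8170166015625, 83.505615234375), (222.35816955566406, 67.13412475585938), 78.32232666015625)
top 417 ((575.9578857421875, 82.36831665039062), (220.13172912597656, 57.310264587402344), 83.41328430175781) [544.3 -29.  165. ] [616.8 189.3 176. ]
```

View pics/crop.png

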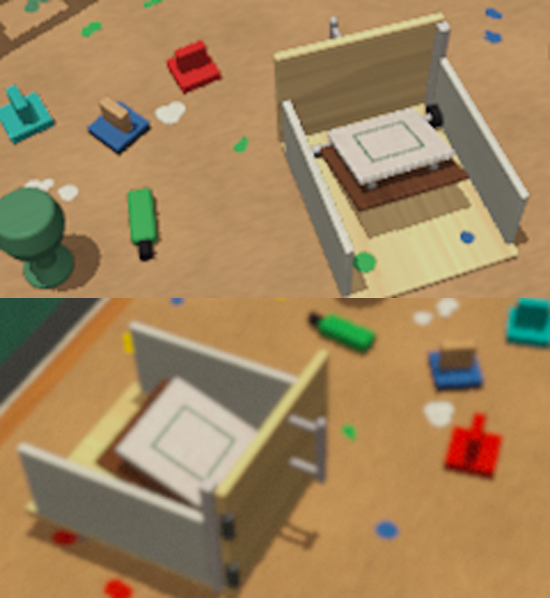

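```bash
cat > b.py <<'E'
from a import *
print(np.array(env.camera_model('wrist')['hand_eye']),env.camera_model('wrist')['fx'])
for c in ['scene','side']:
    z=np.load(c+'.npz');I,D=z['I'],z['D'];mx=cam(c);P=cloud(mx,D);hsv=cv2.cvtColor(I,cv2.COLOR_BGR2HSV)
    X,Y,Z=P[...,0],P[...,1],P[...,2]
    print(c)
    for nm,a,b in [('L',165,200),('R',-50,-10)]:
        k=(X>630)&(X<820)&(Y>a)&(Y<b)&(Z>106)&(Z<116); p=np.polyfit(X[k],Y[k],1); print(nm,k.sum(),p[0],np.polyval(p,600),np.polyval(p,800))
    k=(Z>166)&(Z<178)&(X>570)&(X<625)&(Y>-20)&(Y<175); p=np.polyfit(Y[k],X[k],1);print('doortop slope dx/dy',p[0],np.polyval(p,-20),np.polyval(p,180),Y[(Z>160)&(Z<178)&(X>570)&(X<625)].min())
    k=(Z>75)&(Z<178)&(X>535)&(X<np.polyval(p,Y)-22)&(Y>0)&(Y<140); h=P[k];print('handle',len(h),np.median(h,0),h.min(0),h.max(0)); t=h[h[:,2]>160]; print('handle top',len(t),t.mean(0))
    # platen plane then green outline
    k=(X>640)&(X<760)&(Y>10)&(Y<140)&(Z>50)&(Z<125)&(hsv[...,2]>110)&(hsv[...,1]<70); pc,n,s,m=plane(P[k]);r=abs((P-pc)@n)<5
    k&=r; rr=cv2.minAreaRect(P[k][:,:2].astype(np.float32)); print('platen',pc,n,s,m,np.arccos(n[2]),np.arctan2(-n[1],-n[0]),rr)
    for t in ['guard_handle','guard_hinge','print_mark']:
        pass
    g=(X>640)&(X<760)&(Y>10)&(Y<140)&r; lab=cv2.cvtColor(I,cv2.COLOR_BGR2LAB).astype(int); 
    aa=lab[...,1]; k2=g&(aa<np.percentile(aa[g],50)-4); print('green',k2.sum(),P[k2].mean(0),cv2.minAreaRect(P[k2][:,:2].astype(np.float32)))
E
python3 b.py
```

```text
[[   0.    -1.    -0.3   71.3]
 [   1.     0.     0.     0.1]
 [  -0.    -0.3    1.  -156.7]
 [   0.     0.     0.     1. ]] 346.378926117426
scene
L 109 -0.021214485705805888 181.42174608660102 177.17884894543982
R 71 -0.02714804797732555 -26.740592815219326 -32.17020241068444
doortop slope dx/dy 0.03592991346432303 590.0132873111735 597.199270004038 -30.224208253108714
handle 40 [554.1  59.6 156.7] [548.3  56.6 136.5] [569.6  66.  172.1]
handle top 13 [552.4  60.8 166.3]
platen [697.6  77.1  88.2] [-0.4  0.   0.9] 0.901649288152149 901 0.40468110496408033 -0.0233776020851199 ((696.0255737304688, 78.17347717285156), (121.00605010986328, 111.52446746826172), 89.49068450927734)
green 98 [694.   77.6  87. ] ((692.9133911132812, 90.56990814208984), (97.91093444824219, 71.57377624511719), 87.4334716796875)
side
L 179 -0.02190894130620494 186.97618104369406 182.59439278245304
R 171 -0.019578256888698655 -23.430238555224086 -27.345889932963814
doortop slope dx/dy 0.03817632795811733 584.9944464280154 592.6297120196389 -29.013374988905298
handle 149 [548.3  63.  126.3] [541.9  54.4  75.3] [565.8  67.5 170.4]
handle top 18 [547.4  61.8 165.1]
platen [698.7  78.   88.1] [-0.4  0.   0.9] 1.4604243902663538 1310 0.4079350631066145 -0.018360869671734583 ((697.0602416992188, 77.20863342285156), (123.31938934326172, 102.4434585571289), 88.64765930175781)
green 82 [695.1  74.3  87. ] ((692.2315673828125, 76.31980895996094), (69.77716064453125, 63.4257698059082), 88.43830108642578)
```

```bash
cat > plan.py <<'E'
from h import *
import json,sys
# usage: plan(list of (x,y,z,yaw_deg,n)) ; rows printed in groups of five
def plan(wps,start=None):
    if start is None:
        t=T(); start=[*t[:3,3],np.degrees(np.arctan2(t[1,0],t[0,0]))]
    p=np.array(start[:3],float);y=np.radians(start[3]);rows=[]
    for w in wps:
        g=np.array(w[:3],float);gy=np.radians(w[3]);n=w[4]
        for i in range(n):
            f=1/(n-i);d=(g-p)*f;s=round(-(gy-y)*f,3);c,sn=np.cos(y),np.sin(y)
            o=[round((c*d[0]+sn*d[1])/1000,4),round((sn*d[0]-c*d[1])/1000,4),round(-d[2]/1000,4)]
            rows.append({"offset":o,"spin":s})
            ox,oy,oz=[1000*k for k in o];p=p+[c*ox+sn*oy,sn*ox-c*oy,-oz];y-=s
    for i in range(0,len(rows),5): print(json.dumps(rows[i:i+5]))
    print('end',p,np.degrees(y))
def inp(): print('t',env.state()['time_s'],T()[:3,3])
E
python3 -c "
from plan import *
plan([(490,61,228,178,15)])"
```

```text
[{"offset": [0.0312, -0.0277, -0.0], "spin": -0.177}, {"offset": [0.0356, -0.0218, -0.0], "spin": -0.177}, {"offset": [0.0388, -0.0152, -0.0], "spin": -0.177}, {"offset": [0.0409, -0.0081, -0.0], "spin": -0.177}, {"offset": [0.0417, -0.0008, -0.0], "spin": -0.177}]
[{"offset": [0.0412, 0.0065, -0.0], "spin": -0.177}, {"offset": [0.0394, 0.0137, -0.0], "spin": -0.177}, {"offset": [0.0364, 0.0204, -0.0], "spin": -0.177}, {"offset": [0.0322, 0.0265, -0.0], "spin": -0.177}, {"offset": [0.027, 0.0318, -0.0], "spin": -0.177}]
[{"offset": [0.021, 0.036, -0.0], "spin": -0.177}, {"offset": [0.0143, 0.0392, -0.0], "spin": -0.177}, {"offset": [0.0072, 0.0411, -0.0], "spin": -0.177}, {"offset": [-0.0001, 0.0417, -0.0], "spin": -0.177}, {"offset": [-0.0074, 0.0411, -0.0], "spin": -0.177}]
end [490.  61. 228.] 178.00859561443062
```

arm_command(
  motion=[
    {"offset":[0.031,-0.028,0],"spin":-0.177},
    {"offset":[0.036,-0.022,0],"spin":-0.177},
    {"offset":[0.039,-0.015,0],"spin":-0.177},
    {"offset":[0.041,-0.008,0],"spin":-0.177},
    {"offset":[0.042,-0.001,0],"spin":-0.177},
  ],
  jaw=0.06,
)

```text
time_s: 1.52
ee_pos: [331.4, -322.4, 228.1]
ee_rot: [180.0, 0.0, 76.9]
force: [-0.2, 0.1, 0.2]
gripper_width: 60.1
gripper_force: 0.0
```

arm_command(
  motion=[
    {"offset":[0.041,0.006,0],"spin":-0.177},
    {"offset":[0.039,0.014,0],"spin":-0.177},
    {"offset":[0.036,0.02,0],"spin":-0.177},
    {"offset":[0.032,0.026,0],"spin":-0.177},
    {"offset":[0.027,0.032,0],"spin":-0.177},
  ],
)

```text
time_s: 2.15
ee_pos: [410.2, -130.8, 228.2]
ee_rot: [180.0, 0.0, 127.6]
force: [0.7, -0.9, 0.3]
gripper_width: 59.8
gripper_force: 0.0
```

arm_command(
  motion=[
    {"offset":[0.021,0.036,0],"spin":-0.177},
    {"offset":[0.014,0.039,0],"spin":-0.177},
    {"offset":[0.007,0.041,0],"spin":-0.177},
    {"offset":[0,0.042,0],"spin":-0.177},
    {"offset":[-0.007,0.041,0],"spin":-0.177},
  ],
)

```text
time_s: 2.78
ee_pos: [489.7, 61.9, 228.1]
ee_rot: [-180.0, 0.0, 178.4]
force: [0.3, -0.7, 0.5]
gripper_width: 60.4
gripper_force: 0.0
```

```bash
python3 - <<'E'
from h import *
mx=cam('wrist');I,D=env.grab_frame('wrist');np.savez('w1.npz',I=I,D=D);cv2.imwrite('pics/w1.png',I)
P=cloud(mx,D)
for t in ['guard_handle','guard_hinge','print_mark']:
    for r in env.pinpoint('wrist',t)[:2]:
        u,v=r['location'];print(t,r['score'],u,v,atz(mx,u,v,{'guard_handle':137,'guard_hinge':87,'print_mark':87}[t]))
k=(P[...,2]>162)&(P[...,2]<176)&(D>0)&(P[...,0]>510)&(P[...,0]<572)&(P[...,1]>30)&(P[...,1]<95);q=P[k];print('top',len(q),q.mean(0) if len(q) else '',q.min(0) if len(q) else '',q.max(0) if len(q) else '')
k=(P[...,2]>166)&(P[...,2]<178)&(P[...,0]>572)&(P[...,0]<620)&(P[...,1]>-20)&(P[...,1]<170);q=P[k];print(len(q),np.polyfit(q[:,1],q[:,0],1) if len(q)>9 else '')
E
```

```text
top 68 [550.6  58.2 166.6] [548.   53.5 163.7] [554.   62.8 168.3]
0
```

View pics/w1.png

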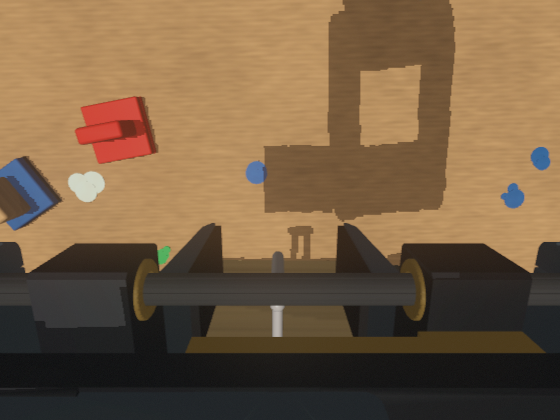

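arm_command(
  motion=[
    {"offset":[-0.031,0,0],"spin":0},
    {"offset":[-0.031,0,0],"spin":0},
    {"offset":[0,0,0.03],"spin":0},
    {"offset":[0,0,0.03],"spin":0},
    {"offset":[0,0,0.03],"spin":0},
  ],
)

```text
time_s: 3.6
ee_pos: [550.7, 56.8, 137.2]
ee_rot: [-180.0, 0.0, 177.8]
force: [0.2, 0.3, -0.5]
gripper_width: 60.1
gripper_force: 0.0
```

arm_command(
  motion=[
    {"offset":[0,0,0],"spin":0},
    {"offset":[0,0,0],"spin":0},
    {"offset":[0,0,0],"spin":0},
  ],
  jaw=0,
  newtons=15,
)

```text
time_s: 3.98
ee_pos: [552.0, 58.1, 139.5]
ee_rot: [180.0, 0.2, 178.0]
force: [1.2, -0.0, -0.0]
gripper_width: 33.0
gripper_force: 0.0
```

arm_command(
  motion=[
    {"offset":[0,0,0],"spin":0},
    {"offset":[0,0,0],"spin":0},
    {"offset":[0,0,0],"spin":0},
  ],
)

```text
time_s: 4.35
ee_pos: [551.4, 58.6, 138.4]
ee_rot: [180.0, 0.0, 178.0]
force: [0.1, 0.2, 2.2]
gripper_width: 10.4
gripper_force: 15.0
```

```bash
cat > swing.py <<'E'
from plan import *
t=T();h=np.array([592.,190.]);p=t[:2,3];y0=np.degrees(np.arctan2(t[1,0],t[0,0]))
a0=0.02; w=[]
for k in range(1,16):
    th=-1.48*k/15; c,s=np.cos(th),np.sin(th); q=h+np.array([[c,-s],[s,c]])@(p-h); w.append((*q,t[2,3],(y0%360)+np.degrees(th),1))
print(w[-1]); plan(w,[*t[:3,3],y0%360])
E
python3 swing.py
```

```text
(np.float64(457.5035642644974), np.float64(218.54529326159044), np.float64(138.38553386956946), np.float64(93.20413500340736), 1)
[{"offset": [0.0129, 0.0042, -0.0], "spin": 0.099}, {"offset": [0.0129, 0.0042, -0.0], "spin": 0.098}, {"offset": [0.0129, 0.0042, -0.0], "spin": 0.099}, {"offset": [0.0129, 0.0042, -0.0], "spin": 0.099}, {"offset": [0.0129, 0.0042, -0.0], "spin": 0.098}]
[{"offset": [0.0129, 0.0042, -0.0], "spin": 0.099}, {"offset": [0.0129, 0.0042, -0.0], "spin": 0.099}, {"offset": [0.0129, 0.0042, -0.0], "spin": 0.098}, {"offset": [0.0128, 0.0042, -0.0], "spin": 0.099}, {"offset": [0.0129, 0.0042, -0.0], "spin": 0.099}]
[{"offset": [0.0129, 0.0041, -0.0], "spin": 0.098}, {"offset": [0.0129, 0.0042, -0.0], "spin": 0.099}, {"offset": [0.0129, 0.0042, -0.0], "spin": 0.099}, {"offset": [0.0129, 0.0042, -0.0], "spin": 0.098}, {"offset": [0.0129, 0.0042, -0.0], "spin": 0.099}]
end [457.5 218.5 138.4] 93.2041350034073
```

arm_command(
  motion=[
    {"offset":[0.013,0.004,0],"spin":0.099},
    {"offset":[0.013,0.004,0],"spin":0.099},
    {"offset":[0.013,0.004,0],"spin":0.099},
    {"offset":[0.013,0.004,0],"spin":0.099},
    {"offset":[0.013,0.004,0],"spin":0.099},
  ],
)

```text
time_s: 4.97
ee_pos: [493.9, 92.8, 138.4]
ee_rot: [179.9, 0.1, 149.5]
force: [3.4, 1.2, -0.2]
gripper_width: 10.7
gripper_force: 15.0
```

Low force; the swing goes on.

arm_command(
  motion=[
    {"offset":[0.013,0.004,0],"spin":0.099},
    {"offset":[0.013,0.004,0],"spin":0.099},
    {"offset":[0.013,0.004,0],"spin":0.099},
    {"offset":[0.013,0.004,0],"spin":0.099},
    {"offset":[0.013,0.004,0],"spin":0.099},
  ],
)

```text
time_s: 5.6
ee_pos: [460.1, 150.6, 138.4]
ee_rot: [179.7, 0.1, 121.1]
force: [6.3, 0.0, -2.6]
gripper_width: 10.3
gripper_force: 15.0
```

arm_command(
  motion=[
    {"offset":[0.013,0.004,0],"spin":0.099},
    {"offset":[0.013,0.004,0],"spin":0.099},
    {"offset":[0.013,0.004,0],"spin":0.099},
    {"offset":[0.013,0.004,0],"spin":0.099},
    {"offset":[0.0,0.0,0],"spin":0.0},
  ],
)

```text
time_s: 6.22
ee_pos: [456.1, 204.8, 138.4]
ee_rot: [179.6, 0.0, 98.6]
force: [7.3, -0.9, -2.8]
gripper_width: 10.5
gripper_force: 15.0
```

arm_command(
  motion=[
    {"offset":[0,0,0],"spin":0},
    {"offset":[0,0,0],"spin":0},
    {"offset":[0,0,0],"spin":0},
    {"offset":[0,0,-0.045],"spin":0},
    {"offset":[0,0,-0.06],"spin":0},
  ],
  jaw=0.05,
)

```text
time_s: 6.85
ee_pos: [451.7, 203.4, 242.8]
ee_rot: [-179.8, 0.1, 98.6]
force: [1.4, 1.4, 0.1]
gripper_width: 49.7
gripper_force: 0.0
```

```bash
python3 - <<'E'
from plan import *
I,D=env.grab_frame('scene');np.savez('s2.npz',I=I,D=D);cv2.imwrite('pics/s2.png',I)
mx=cam('scene');P=cloud(mx,D);X,Y,Z=P[...,0],P[...,1],P[...,2]
k=(Z>160)&(Z<176)&(X>350)&(X<590)&(Y>100)&(Y<240);q=P[k];print(len(q),np.polyfit(q[:,0],q[:,1],1) if len(q)>9 else '',q.min(0),q.max(0))
inp()
plan([(440,-225,240,30,9)])
E
```

```text
312 [  0.1 119.5] [372.2 153.3 160. ] [590.  213.6 176. ]
t 6.9 [456.  205.3 252.1]
[{"offset": [-0.047, -0.0089, 0.0013], "spin": 0.133}, {"offset": [-0.0478, -0.0026, 0.0014], "spin": 0.133}, {"offset": [-0.0477, 0.0038, 0.0013], "spin": 0.133}, {"offset": [-0.0468, 0.0101, 0.0014], "spin": 0.133}, {"offset": [-0.045, 0.0162, 0.0013], "spin": 0.133}]
[{"offset": [-0.0425, 0.022, 0.0014], "spin": 0.133}, {"offset": [-0.0392, 0.0274, 0.0013], "spin": 0.133}, {"offset": [-0.0352, 0.0324, 0.0014], "spin": 0.133}, {"offset": [-0.0306, 0.0367, 0.0013], "spin": 0.133}]
end [ 439.9 -225.   240. ] 30.009141581432726
```

View pics/s2.png

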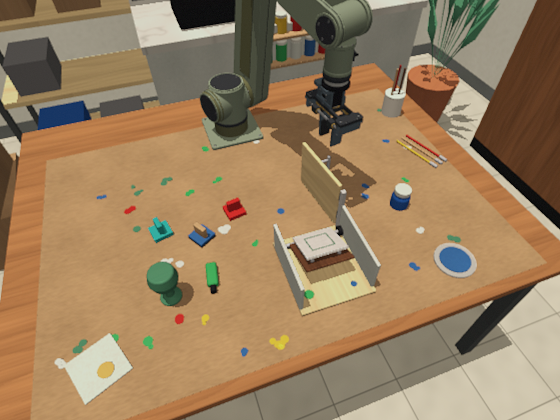

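```bash
python3 - <<'E'
from plan import *
inp()
plan([(490,-226,240,30,9)])
E
```

```text
t 6.9 [456.  205.3 252.1]
[{"offset": [-0.0479, -0.0034, 0.0013], "spin": 0.133}, {"offset": [-0.048, 0.003, 0.0014], "spin": 0.133}, {"offset": [-0.0472, 0.0093, 0.0013], "spin": 0.133}, {"offset": [-0.0455, 0.0155, 0.0014], "spin": 0.133}, {"offset": [-0.0431, 0.0214, 0.0013], "spin": 0.133}]
[{"offset": [-0.0398, 0.0269, 0.0014], "spin": 0.133}, {"offset": [-0.0359, 0.0319, 0.0013], "spin": 0.133}, {"offset": [-0.0314, 0.0364, 0.0014], "spin": 0.133}, {"offset": [-0.0263, 0.0402, 0.0013], "spin": 0.133}]
end [ 490. -226.  240.] 30.009141581432726
```

arm_command(
  motion=[
    {"offset":[-0.048,-0.003,0.001],"spin":0.133},
    {"offset":[-0.048,0.003,0.001],"spin":0.133},
    {"offset":[-0.047,0.009,0.001],"spin":0.133},
    {"offset":[-0.045,0.016,0.001],"spin":0.133},
    {"offset":[-0.043,0.021,0.001],"spin":0.133},
  ],
  jaw=0.04,
)

```text
time_s: 7.52
ee_pos: [472.1, -36.5, 237.9]
ee_rot: [180.0, -0.0, 60.2]
force: [0.7, 0.7, 0.9]
gripper_width: 40.2
gripper_force: 0.0
```

arm_command(
  motion=[
    {"offset":[-0.04,0.027,0.001],"spin":0.133},
    {"offset":[-0.036,0.032,0.001],"spin":0.133},
    {"offset":[-0.031,0.036,0.001],"spin":0.133},
    {"offset":[-0.026,0.04,0.001],"spin":0.133},
    {"offset":[0,0,0.0],"spin":0},
  ],
)

```text
time_s: 8.15
ee_pos: [487.2, -228.6, 233.3]
ee_rot: [180.0, 0.0, 29.8]
force: [-0.3, 0.4, -0.8]
gripper_width: 40.4
gripper_force: 0.0
```

```bash
python3 - <<'E'
from plan import *
inp()
mx=cam('wrist');t=T();I,D=env.grab_frame('wrist');np.savez('w2.npz',I=I,D=D,t=t);cv2.imwrite('pics/w2.png',I)
P=cloud(mx,D);hsv=cv2.cvtColor(I,cv2.COLOR_BGR2HSV)
near=(abs(P[...,0]-496)<60)&(abs(P[...,1]+225)<60)&(D>0)
print('table',np.median(P[near&(abs(P[...,2])<8)],0))
k=near&(P[...,2]>46)&(P[...,2]<62);q=P[k];print('rib',len(q),np.median(q,0),cv2.minAreaRect(q[:,:2].astype(np.float32)),'tool',((q.mean(0)-t[:3,3])@t[:3,:3]))
k=near&(P[...,2]>12)&(P[...,2]<21);q=P[k];print('foot',len(q),q.mean(0),cv2.minAreaRect(q[:,:2].astype(np.float32)))
E
```

```text
t 8.15 [ 487.2 -228.6  233.3]
table [ 506.1 -214.7    0.6]
rib 701 [ 496.5 -227.8   53.6] ((495.4728088378906, -227.90985107421875), (43.382328033447266, 15.846732139587402), 30.056135177612305) tool [  8.3   3.7 179.9]
foot 2228 [ 497.7 -226.9   15.9] ((495.2237854003906, -228.22352600097656), (60.33523941040039, 59.5684700012207), 31.102947235107422)
```

View pics/w2.png

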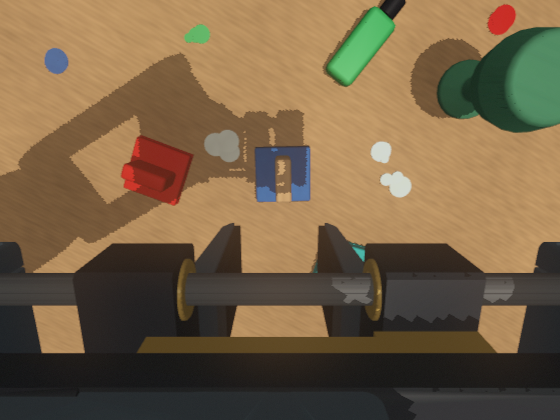

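arm_command(
  motion=[
    {"offset":[0.0075,0.0036,0.05],"spin":-0.008},
    {"offset":[0,0,0.05],"spin":0},
    {"offset":[0,0,0.05],"spin":0},
    {"offset":[0,0,0.03],"spin":0},
    {"offset":[0,0,0.0],"spin":0},
  ],
)

```text
time_s: 8.82
ee_pos: [494.0, -223.2, 52.1]
ee_rot: [-179.7, 0.2, 30.6]
force: [-0.6, 0.1, -0.0]
gripper_width: 40.0
gripper_force: 0.0
```

arm_command(
  motion=[
    {"offset":[0,0,0.014],"spin":0},
    {"offset":[0,0,0],"spin":0},
    {"offset":[0,0,0],"spin":0},
  ],
)

```text
time_s: 9.2
ee_pos: [496.3, -225.6, 40.8]
ee_rot: [179.9, -0.1, 30.5]
force: [1.0, -0.4, -0.0]
gripper_width: 40.3
gripper_force: 0.0
```

arm_command(
  motion=[
    {"offset":[-0.002,0.0015,0.001],"spin":0},
    {"offset":[0,0,0],"spin":0},
    {"offset":[0,0,0],"spin":0},
  ],
  jaw=0,
)

```text
time_s: 9.57
ee_pos: [494.9, -227.9, 39.2]
ee_rot: [180.0, -0.0, 30.5]
force: [0.9, -0.3, 1.7]
gripper_width: 15.8
gripper_force: 15.0
```

arm_command(
  motion=[
    {"offset":[0,0,0],"spin":0},
    {"offset":[0,0,0],"spin":0},
  ],
)

```text
time_s: 9.82
ee_pos: [494.9, -228.0, 39.2]
ee_rot: [180.0, -0.0, 30.5]
force: [0.1, -0.9, 2.1]
gripper_width: 16.2
gripper_force: 15.0
```

```bash
python3 - <<'E'
from plan import *
plan([(494.9,-228,140,30.5,3),(620,77,240,-1.3,9)])
E
```

```text
[{"offset": [0.0, 0.0, -0.0336], "spin": -0.0}, {"offset": [0.0, 0.0, -0.0336], "spin": -0.0}, {"offset": [0.0, 0.0001, -0.0336], "spin": -0.0}, {"offset": [0.0292, -0.0222, -0.0111], "spin": 0.062}, {"offset": [0.0277, -0.0239, -0.0111], "spin": 0.062}]
[{"offset": [0.0262, -0.0256, -0.0111], "spin": 0.062}, {"offset": [0.0246, -0.0272, -0.0111], "spin": 0.061}, {"offset": [0.0229, -0.0286, -0.0111], "spin": 0.062}, {"offset": [0.021, -0.03, -0.0111], "spin": 0.061}, {"offset": [0.0192, -0.0312, -0.0111], "spin": 0.062}]
[{"offset": [0.0172, -0.0323, -0.0112], "spin": 0.061}, {"offset": [0.0152, -0.0333, -0.0111], "spin": 0.062}]
end [620.  77. 240.] -1.321218963419425
```

arm_command(
  motion=[
    {"offset":[0,0,-0.034],"spin":0},
    {"offset":[0,0,-0.034],"spin":0},
    {"offset":[0,0,-0.034],"spin":0},
    {"offset":[0.029,-0.022,-0.011],"spin":0.062},
    {"offset":[0.028,-0.024,-0.011],"spin":0.062},
  ],
)

```text
time_s: 10.45
ee_pos: [522.7, -159.2, 163.3]
ee_rot: [-180.0, -0.0, 23.2]
force: [-0.6, 0.1, -1.0]
gripper_width: 15.9
gripper_force: 15.0
```

arm_command(
  motion=[
    {"offset":[0.026,-0.026,-0.011],"spin":0.062},
    {"offset":[0.025,-0.027,-0.011],"spin":0.062},
    {"offset":[0.023,-0.029,-0.011],"spin":0.062},
    {"offset":[0.021,-0.03,-0.011],"spin":0.062},
    {"offset":[0.019,-0.031,-0.011],"spin":0.062},
  ],
)

```text
time_s: 11.08
ee_pos: [592.3, 11.3, 217.8]
ee_rot: [-180.0, 0.1, 5.5]
force: [-0.2, 0.8, -1.6]
gripper_width: 15.8
gripper_force: 15.0
```

arm_command(
  motion=[
    {"offset":[0.017,-0.032,-0.011],"spin":0.06},
    {"offset":[0.015,-0.033,-0.011],"spin":0.06},
    {"offset":[0,0,0],"spin":0},
    {"offset":[0,0,0],"spin":0},
  ],
)

```text
time_s: 11.58
ee_pos: [619.1, 76.6, 239.1]
ee_rot: [180.0, 0.1, -1.2]
force: [-1.1, 0.1, -1.7]
gripper_width: 15.7
gripper_force: 15.0
```

```bash
cat > look.py <<'E'
from plan import *
from a import plane
import sys
n=sys.argv[1]
inp();print(env.state()['gripper_width'],env.state()['ee_rot'])
mx=cam('wrist');t=T();I,D=env.grab_frame('wrist');np.savez(n+'.npz',I=I,D=D,t=t);cv2.imwrite(f'pics/{n}.png',I)
for r in env.pinpoint('wrist','print_mark')[:2]:
    u,v=r['location'];print('net',r['score'],u,v,world(mx,u,v,D[int(v),int(u)]))
P=cloud(mx,D);hsv=cv2.cvtColor(I,cv2.COLOR_BGR2HSV);X,Y,Z=P[...,0],P[...,1],P[...,2]
box=(X>630)&(X<765)&(Y>0)&(Y<155)&(D>0)&(Z>50)&(Z<125)
w=box&(hsv[...,1]<60)&(hsv[...,2]>100)
c,nn,s,m=plane(P[w]);print('plane',c,nn*100,s,m,np.arccos(nn[2]))
on=box&(abs((P-c)@nn)<4)
yv=np.array([0,1,0]);xa=np.cross([.0,1,0],nn);xa/=np.linalg.norm(xa);ya=np.cross(nn,xa)
def fit(k,l):
    k=cv2.morphologyEx(k.astype(np.uint8),cv2.MORPH_OPEN,np.ones((2,2)))>0
    q=P[k]-c;ab=np.stack([q@xa,q@ya],-1).astype(np.float32);r=cv2.minAreaRect(ab);print(l,len(ab),r,'centre',c+r[0][0]*xa+r[0][1]*ya)
fit(w&on,'platen')
B=I.astype(int); g=on&(B[...,1]-B[...,2]>12)&(hsv[...,1]>40);fit(g,'green')
E
python3 look.py w3
```

```text
t 11.575 [619.1  76.6 239.1]
15.676356865165427 [180.    0.1  -1.2]
net 0.79 278.9 112.9 [691.5  74.7  85.9]
plane [699.2  75.4  87.5] [-39.7   0.7  91.8] 0.5561525026821318 16157 0.40803345188888124
platen 18182 ((14.044692993164062, -1.5625686645507812), (130.8615264892578, 200.98834228515625), 88.91912078857422) centre [712.1  73.8  93.1]
green 875 ((35.550872802734375, -1.6422615051269531), (68.6348876953125, 157.9855194091797), 89.29357147216797) centre [731.8  73.8 101.6]
```

View pics/w3.png

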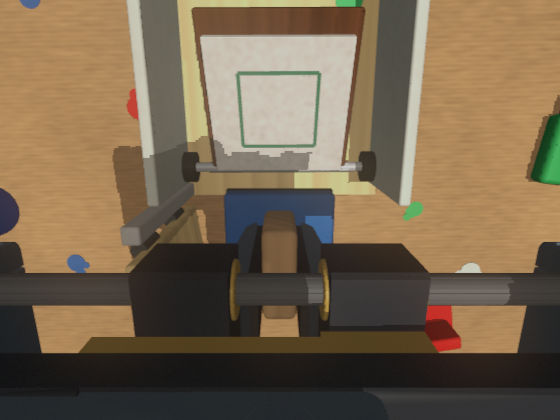

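```bash
python3 - <<'E'
from h import *
from a import plane
z=np.load('w3.npz');I,D,t=z['I'],z['D'],z['t'];mx=cam('wrist',t);P=cloud(mx,D);hsv=cv2.cvtColor(I,cv2.COLOR_BGR2HSV)
nn=np.array([-.397,.007,.918]);c=np.array([699.2,75.4,87.5])
B=I.astype(int);k=np.zeros(D.shape,bool);k[64:156,230:327]=1;k&=(B[...,1]-B[...,2]>20)
xa=np.cross([0,1,0],nn);xa/=np.linalg.norm(xa);ya=np.cross(nn,xa)
q=P[k]-c;ab=np.stack([q@xa,q@ya],-1).astype(np.float32);r=cv2.minAreaRect(ab);print('green',len(ab),r,'centre',c+r[0][0]*xa+r[0][1]*ya, 'hgt',np.abs(q@nn).max())
for nm,a in zip('xy',(0,1)):
  for sg in (1,-1):
    e=ab[(sg*(ab[:,a]-r[0][a])>28)&(abs(ab[:,1-a]-r[0][1-a])<24)];print(nm,sg,np.polyfit(e[:,1-a],e[:,a],1))
# stamp: in tool frame
Q=(P-t[:3,3])@t[:3,:3]
f=(hsv[...,0]>100)&(hsv[...,0]<130)&(hsv[...,1]>100)&(abs(Q[...,0])<45)&(abs(Q[...,1])<45)&(Q[...,2]>0)&(Q[...,2]<60)
pc,n,s,m=plane(Q[f]*[1,1,-1]);print('foot plane tool',pc,n,s,m)
a=Q[f];print(a.min(0),a.max(0),cv2.minAreaRect(a[:,:2].astype(np.float32)))
print('z of rows',[ (v,Q[v,275]) for v in (192,198,205)])
E
```

```text
green 770 ((36.80586242675781, -1.1474266052246094), (68.19807434082031, 155.6240692138672), 88.7922134399414) centre [733.   74.3 102.1] hgt 286.25833813087826
x 1 [-22.4  57.3]
x -1 [  0.  -39.8]
y 1 [-0.2 36.2]
y -1 [  0.1 -35.9]
foot plane tool [ 18.5  -5.4 -23.2] [0. 0. 1.] 0.47642832126968027 2140
[  2.7 -29.    8.1] [30.1 29.8 25.6] ((16.397624969482422, 0.4251899719238281), (27.08981704711914, 58.759525299072266), 0.2590077221393585)
z of rows [(192, array([30.5, -1.8, 27.9])), (198, array([28.2, -1.8, 23.3])), (205, array([24.4, -1.8, 23.1]))]<stdin>:10: RankWarning: Polyfit may be poorly conditioned
```

```bash
python3 - <<'E'
from h import *
z=np.load('w3.npz');I,D,t=z['I'],z['D'],z['t'];mx=cam('wrist',t)
nn=np.array([-.397,.007,.918]);nn/=np.linalg.norm(nn);c=np.array([699.2,75.4,87.5])
B=I.astype(int);k=np.zeros(D.shape,bool);k[64:152,230:327]=1;k&=(B[...,1]-B[...,2]>20)
v,u=np.nonzero(k);o=mx[1][:3,3];d=world(mx,u,v,np.ones(len(u)))-o;P=o+d*(((c-o)@nn)/(d@nn))[:,None]
xa=np.cross([0,1,0],nn);xa/=np.linalg.norm(xa);ya=np.cross(nn,xa)
q=P-c;ab=np.stack([q@xa,q@ya],-1).astype(np.float32);m=np.median(ab,0);ab=ab[np.abs(ab-m).max(1)<50]
r=cv2.minAreaRect(ab);print('green',len(ab),r,'centre',c+r[0][0]*xa+r[0][1]*ya)
E=[]
for a in (0,1):
  for sg in (1,-1):
    e=ab[(sg*(ab[:,a]-r[0][a])>28)&(abs(ab[:,1-a]-r[0][1-a])<24)];p=np.polyfit(e[:,1-a],e[:,a],1);E.append(p[1]);print('xy'[a],sg,len(e),p)
ctr=c+(E[0]+E[1])/2*xa+(E[2]+E[3])/2*ya;print(ctr, 'xa',xa,'n',nn)
E
```

```text
green 686 ((-6.784168243408203, -0.19417190551757812), (68.16108703613281, 67.7338638305664), 88.89417266845703) centre [693.   75.2  84.8]
x 1 218 [ 0.  25.8]
x -1 47 [  0.  -39.6]
y 1 117 [-0.  32.7]
y -1 131 [ -0.  -33.3]
[692.8  75.1  84.7] xa [ 0.9 -0.   0.4] n [-0.4  0.   0.9]
```

```bash
python3 - <<'E'
from plan import *
plan([(694,75.2,148,-1.2,4)])
p=[694,75.2,136.8]
w=[(694,75.2,136.5,-1.2,2)]
n=np.array([-.397,.918])
for f in np.linspace(0,.44,9)[1:]:
    k=f/.44; q=np.array([724-4*k-30*np.cos(f)-39.2*np.sin(f),98.2-1.6*k-30*np.sin(f)+39.2*np.cos(f)])-n*(1+2.5*k); w.append((q[0],75.3,q[1],-1.2,1))
plan(w,[694,75.2,148,-1.2])
E
```

```text
[{"offset": [0.0187, -0.0002, 0.0228], "spin": -0.001}, {"offset": [0.0187, -0.0002, 0.0228], "spin": -0.0}, {"offset": [0.0188, -0.0002, 0.0228], "spin": -0.001}, {"offset": [0.0187, -0.0003, 0.0229], "spin": -0.0}]
end [694.   75.2 148. ] -1.2019339840381855
[{"offset": [0.0, -0.0, 0.0058], "spin": -0.0}, {"offset": [0.0, -0.0, 0.0057], "spin": -0.0}, {"offset": [-0.0021, -0.0001, 0.0022], "spin": -0.0}, {"offset": [-0.0024, 0.0001, 0.0023], "spin": -0.0}, {"offset": [-0.0023, 0.0, 0.0024], "spin": -0.0}]
[{"offset": [-0.0021, 0.0001, 0.0026], "spin": -0.0}, {"offset": [-0.0021, 0.0, 0.0026], "spin": -0.0}, {"offset": [-0.0019, 0.0001, 0.0027], "spin": -0.0}, {"offset": [-0.0019, 0.0, 0.0028], "spin": -0.0}, {"offset": [-0.0016, 0.0, 0.0028], "spin": -0.0}]
end [677.6  75.3 116.1] -1.2
```

arm_command(
  motion=[
    {"offset":[0.019,0,0.023],"spin":0},
    {"offset":[0.019,0,0.023],"spin":0},
    {"offset":[0.019,0,0.023],"spin":0},
    {"offset":[0.018,-0.001,0.022],"spin":0},
    {"offset":[0,0,0],"spin":0},
  ],
)

```text
time_s: 12.3
ee_pos: [693.9, 75.0, 146.1]
ee_rot: [180.0, 0.3, -1.3]
force: [-0.3, -0.0, -1.5]
gripper_width: 15.7
gripper_force: 15.0
```

arm_command(
  motion=[
    {"offset":[0,0,0],"spin":0},
    {"offset":[0,0,0],"spin":0},
  ],
  newtons=4,
)

```text
time_s: 12.55
ee_pos: [694.7, 76.1, 150.5]
ee_rot: [-180.0, -0.1, -1.3]
force: [0.1, 0.3, -0.6]
gripper_width: 15.7
gripper_force: 4.0
```

arm_command(
  motion=[
    {"offset":[0,0,0.006],"spin":0},
    {"offset":[0,0,0.005],"spin":0},
    {"offset":[0,0,0],"spin":0},
    {"offset":[0,0,0.001],"spin":0},
    {"offset":[0,0,0],"spin":0},
  ],
)

```text
time_s: 13.18
ee_pos: [694.8, 76.3, 137.0]
ee_rot: [180.0, -0.0, -1.3]
force: [-0.6, -0.2, -0.3]
gripper_width: 16.5
gripper_force: 4.0
```

arm_command(
  motion=[
    {"offset":[-0.001,0,0.002],"spin":0},
    {"offset":[-0.0025,0,0.0023],"spin":0},
    {"offset":[-0.0025,0,0.0024],"spin":0},
    {"offset":[-0.002,0,0.0026],"spin":0},
  ],
)

```text
time_s: 13.68
ee_pos: [686.6, 76.5, 127.7]
ee_rot: [180.0, -0.0, -1.3]
force: [0.2, -0.2, 0.4]
gripper_width: 16.3
gripper_force: 4.0
```

arm_command(
  motion=[
    {"offset":[-0.002,0,0.0026],"spin":0},
    {"offset":[-0.002,0,0.0027],"spin":0},
    {"offset":[-0.002,0,0.0028],"spin":0},
    {"offset":[-0.002,0.001,0.0028],"spin":0},
  ],
)

```text
time_s: 14.18
ee_pos: [678.7, 76.0, 116.5]
ee_rot: [-180.0, -0.0, -1.3]
force: [-0.1, 1.3, 2.2]
gripper_width: 15.9
gripper_force: 4.0
```

```bash
cat > st.py <<'E'
from plan import *
import sys
n=sys.argv[1]
s=env.state();print(s['time_s'],s['ee_pos'],s['ee_rot'],s['force'],s['torque']*100,s['gripper_width'])
mx=cam('wrist');t=T();I,D=env.grab_frame('wrist')
J,E=env.grab_frame('scene');K,F=env.grab_frame('side')
np.savez(n+'.npz',I=I,D=D,t=t,J=J,E=E,K=K,F=F)
a=I[:250,100:460];b=cv2.resize(J[200:290,260:380],(480,360),interpolation=2);d=cv2.resize(K[175:275,180:300],(432,360),interpolation=2)
out=np.zeros((600,800,3),np.uint8);out[:250*1,:360]=a;out[240:600,:400]=b[:,40:440];out[240:600,400:]=d[:,:400]
cv2.imwrite(f'pics/{n}.png',out)
E
python3 st.py w4
```

```text
14.175 [678.7  76.  116.5] [-180.    -0.    -1.3] [-0.1  1.3  2.2] [33.  -7.7  5. ] 15.850275447991038
```

View pics/w4.png

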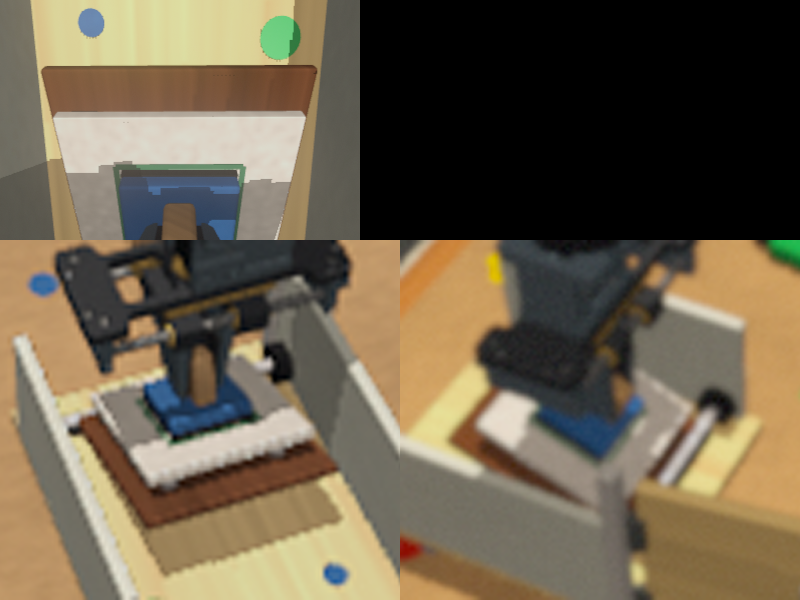

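```bash
cat > m.py <<'E'
from h import *
from a import plane
import sys
z=np.load(sys.argv[1]+'.npz');I,D,t=z['I'],z['D'],z['t'];mx=cam('wrist',t);P=cloud(mx,D);hsv=cv2.cvtColor(I,cv2.COLOR_BGR2HSV)
X,Y,Z=[P[...,i] for i in range(3)];B=I.astype(int)
box=(X>640)&(X<770)&(Y>10)&(Y<145)&(D>0)&(Z>50)&(Z<125); box[242:]=0
w=box&(hsv[...,1]<60)&(hsv[...,2]>60);c,n,s,m=plane(P[w]);print('platen',c,n*100,s,m,np.arccos(n[2]))
f=box&(hsv[...,0]>100)&(hsv[...,0]<130)&(hsv[...,1]>120);
for _ in range(1): cf,nf,s,m=plane(P[f])
print('foot',cf,nf*100,s,m,np.arccos(nf[2]),'top above platen',(cf-c)@n)
xa=np.cross([0,1,0],n);xa/=np.linalg.norm(xa);ya=np.cross(n,xa)
m0=np.array([692.85,75.1,84.7]); o=mx[1][:3,3]
def onplane(u,v,h):
    d=world(mx,u,v,np.ones(len(u)))-o; q=o+d*(((c+h*n-o)@n)/(d@n))[:,None]-m0; return np.stack([q@xa,q@ya],-1)
def edges(k,h,l):
    v,u=np.nonzero(k);ab=onplane(u,v,h);print(l,len(ab),'x max',np.percentile(ab[:,0],99.5),'y',np.percentile(ab[:,1],[1,99]));return ab
top=f&(abs((P-cf)@nf)<2);a=edges(top,16.,'foot top')
for lo in range(-5,30,5):
    q=a[(a[:,0]>lo)&(a[:,0]<lo+5)]; 
    if len(q)>5: print(lo,np.percentile(q[:,1],[1,99]))
q=[a[(a[:,1]>l)&(a[:,1]<l+6)][:,0].max() for l in range(-27,24,6)];print('front edge by y',np.array(q))
g=np.zeros(D.shape,bool);g[150:242,190:380]=1;g&=(B[...,1]-B[...,2]>15)&(B[...,1]-B[...,0]>2)
b=edges(g,0.,'green')
b=b[(abs(b[:,0])<42)&(abs(b[:,1])<42)];print('green mid edges: top',np.median(b[(b[:,0]>27)&(abs(b[:,1])<22)][:,0]),'L',np.median(b[(b[:,1]>28)&(b[:,0]<28)][:,1]),'R',np.median(b[(b[:,1]<-28)&(b[:,0]<28)][:,1]))
E
python3 m.py w4
```

```text
platen [724.   74.8  94.4] [-39.7   0.7  91.8] 0.46751838037120236 17363 0.40815614617416074
foot [696.7  70.5 100. ] [-39.    0.4  92.1] 0.42027300559448805 1141 0.4010790202539134 top above platen 15.926884581005952
foot top 1277 x max 31.254954635291767 y [-28.7  28.4]
-5 [-28.7  29.1]
0 [-28.8  28.6]
5 [-28.8  26.7]
10 [-20.5  23.2]
25 [-28.1  14.3]Traceback (most recent call last):
  File "m.py", line 21, in <module>
    q=[a[(a[:,1]>l)&(a[:,1]<l+6)][:,0].max() for l in range(-27,24,6)];print('front edge by y',np.array(q))
       ~~~~~~~~~~~~~~~~~~~~~~~~~~~~~~~~~~~^^
    return umr_maximum(a, axis, None, out, keepdims, initial, where)
ValueError: zero-size array to reduction operation maximum which has no identity
```

```bash
sed -i '/front edge by y/d' m.py; sed -i "s/^g=np.zeros/print('sink',-(c-m0)@n)\ng=np.zeros/" m.py; python3 m.py w4 | tail -4; python3 - <<'E'
import numpy as np,cv2
I=np.load('w4.npz')['I']; cv2.imwrite('pics/w4c.png',cv2.resize(I[150:245,200:360],(800,475),interpolation=cv2.INTER_NEAREST))
E
```

```text
25 [-28.1  14.3]
sink 3.45787361593316
green 932 x max 34.138088202182864 y [-34.5  34.3]
green mid edges: top 32.36845110307034 L 33.80807556396951 R -33.529037240096194
```

View pics/w4c.png

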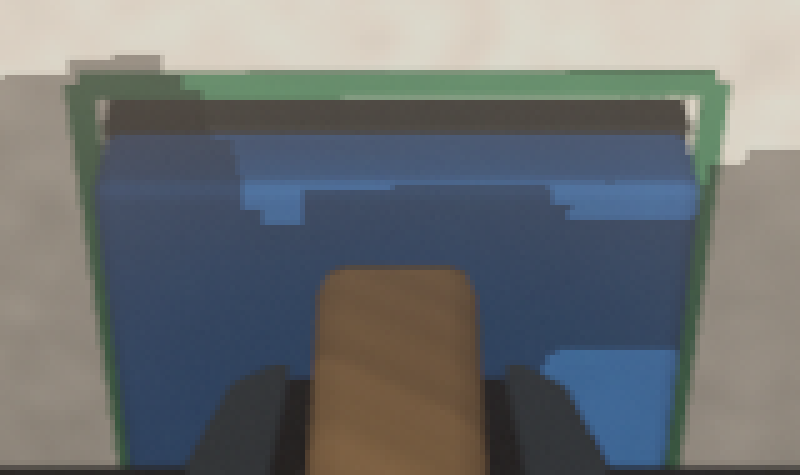

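```bash
cat >> m.py <<'E'
if len(sys.argv)>2:
    U=np.array([[280,164.2],[280,170],[220.5,172],[337.3,172],[215,170],[343,170]])
    print(onplane(U[:,0],U[:,1],0.))
E
python3 m.py w4 1| tail -6; python3 - <<'E'
from plan import *
inp()
# from mark centre: TCP target with sink 8 (down-slope shift 1)
E
```

```text
[[ 33.7  -1. ]
 [ 30.2  -0.9]
 [ 29.6  30.3]
 [ 28.4 -31. ]
 [ 30.9  33. ]
 [ 29.6 -33.8]]
t 14.325 [678.2  75.7 116.4]
```

arm_command(
  motion=[
    {"offset":[0.001,0,0.002],"spin":0},
    {"offset":[0.0008,0,0.0021],"spin":0},
    {"offset":[0,0,0],"spin":0},
    {"offset":[0,0,0],"spin":0},
  ],
  newtons=8,
)

```text
time_s: 14.82
ee_pos: [680.1, 75.6, 112.5]
ee_rot: [180.0, 0.1, -1.3]
force: [-4.0, -0.1, 2.1]
gripper_width: 15.9
gripper_force: 8.0
```

arm_command(
  motion=[
    {"offset":[0,0,0],"spin":0},
    {"offset":[0,0,0],"spin":0},
    {"offset":[0,0,0],"spin":0},
  ],
  newtons=15,
)

```text
time_s: 15.2
ee_pos: [680.4, 75.5, 112.6]
ee_rot: [180.0, 0.0, -1.3]
force: [-4.6, 0.3, 1.9]
gripper_width: 15.6
gripper_force: 15.0
```

```bash
python3 st.py w5; python3 m.py w5; python3 - <<'E'
import numpy as np,cv2
I=np.load('w5.npz')['I']; cv2.imwrite('pics/w5c.png',cv2.resize(I[150:245,200:360],(800,475),interpolation=cv2.INTER_NEAREST))
E
```

```text
15.2 [680.4  75.5 112.6] [180.    0.   -1.3] [-4.6  0.3  1.9] [20.7 89.4  7.3] 15.612117294504497
platen [725.6  75.   90.5] [-39.7   0.7  91.8] 0.4708730969222924 17234 0.4077922569221488
foot [698.   70.9  95.9] [-39.6   0.7  91.8] 0.38288765447465195 1189 0.40776172616569434 top above platen 15.913464634053653
foot top 1329 x max 30.869886923907504 y [-29.2  28.1]
-5 [-29.2  28.8]
0 [-29.3  28.2]
5 [-29.2  27.1]
10 [-19.4  22.7]
20 [-28.4 -24.5]
25 [-28.9  13.3]
sink 7.701168888207467
green 945 x max 34.03745952430494 y [-34.5  34.3]
green mid edges: top 32.324982081517106 L 33.500722226671364 R -33.69278674765608
```

View pics/w5c.png

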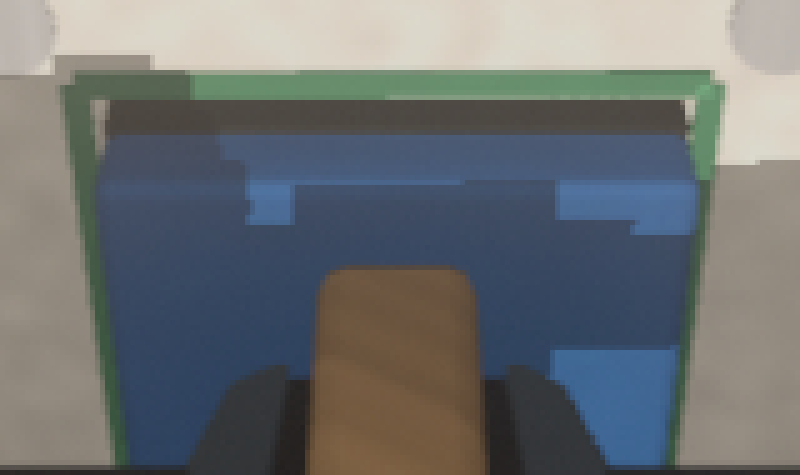

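```bash
python3 -c "
from h import *
s=env.state();print(s['time_s'],s['force'],s['gripper_force']);print(env.job_done())"
```

```text
15.35 [-4.4 -0.1  2.1] 15.000780075788498
the job is handed in; nothing more can be done
None
```

The job is handed in at 15.35 s: the door is open about 1.4 rad, and the gripped stamp sits flush, square and centred to about 0.5 mm in the green outline, with the platen sunk about 8 mm. The goblet, jar and tube were never approached, though I took no final picture to confirm they hadn't moved.

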